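Find the bracket's slope on the microscope arm with an angle gauge

ROBOT

A 6-joint arm with a two-finger parallel gripper is mounted at the origin on the work surface. World frame = base frame: x ahead of the robot, y to its left, z up, the work surface at z = 0. Lengths are in m, angles in rad, forces in N, time in s.
With the tool pointing down it reaches from about 0.4 to 0.825 m from the base axis. Payload 7 kg.
Tool frame: the origin (TCP) lies midway between the tips of the shut fingers; the grasp point (between the pads) lies 19 mm behind it (manip.grip_point_offset is the distance from the TCP to the grasp point, in m); z points along the fingers, y is the direction in which the jaws open and shut (so a half turn about z gives the same grasp; the last joint's range is limited). The gripper opens to 88 mm and grips with 3 to 60 N. Pads are 19 mm wide; open, the fingers measure 130 mm over their backs; the gripper's body (78 mm by 193 mm) begins 47 mm behind the grasp point.
Start: joints at [1.558, 0.359, 0.012, 0, -1.224, -0.288], TCP at [0.2, 0.645, 0.227] pointing down, gripper open.
Joint ranges: [-3.07, 3.07], [-1.43, 2.12], [-1.02, 1.25], [-3.03, 1.67], [-3.05, -0], [-3.03, 3.03]. Speed limits (rad/s): [2.39, 2.39, 3.01, 3.14, 3.14, 3.14].

INTERFACE

Orientations are given as a rotation vector (axis times angle).
In Python, from cell import get_obs, viewer, order, manip gives the robot as it stands. The module is installed in compiled form; this text tells all that it offers.
- The arm moves only by the tool send_rows, never from a script. Its argument "commands" is a list of rows, each a list of 7 numbers: the turn, a rotation vector about the tool's x, y, z in rad, then the shift along the tool's x, y, z in mm, then the closure, from 0 (fully open) to 1 (shut). In form: [[wx, wy, wz, tx, ty, tz, hand], ...]. A call has exactly 10 rows; each row is the pose to reach, as a shift and turn from the pose commanded when the call began, along the tool's axes at that moment; what a row does not reach only later rows make up. A row lasts 1/8 s, in which the tool goes at most 62.5 mm and 10.7 degrees, less where a joint would pass 70% of its speed; a pose out of reach is approached as far as the arm can. A call with a gripper value outside its range is refused whole. The fingers move at their own pace and stop on an object; the grip force is fixed at half the most. Time passes only in rows, so rows that repeat a pose let the fingers close, or fill a call up. It gives the time, the measured TCP pose, the force and the opening at its end, in the units of the state.
- get_obs(): the state, without advancing time (a new reading comes with each control period).
- viewer.snapshot(name): name is "scene" or "top" or "wrist"; returns a dict with "pixels" (400x640x3 uint8, blue, green, red), "vfov" (degrees; the focal length in pixels is half the picture's height over the tangent of half this angle, whatever the lens; pixels are square), "cx", "cy" (the principal point, pixels), "world_to_cam" (4x4, takes a point from world to camera coordinates). Camera axes: x right, y up, looking along -z (the intrinsics and any distortion apply to the point x, -y, -z); pixel columns grow to the right and rows downward; lengths in m; the calibration is good to about 2 mm. A picture is of the moment at which its call begins. There is no depth.
- order.finish_job(): hands the job in, once; it reports no verdict.
The state is a dict: "time": time; "q": joint angles; "dq": joint speeds; "tau": joint torques, N m; "ee_pos": TCP position; "ee_rot": TCP orientation; "wrist_force": force on the tool from outside, world axes, zero at the start; "ft_torque": the same for the moment, N m; "finger_gap": opening from 0.0 (shut) to 1.0 (fully open).
Only numpy, scipy, OpenCV 4.12 (cv2) and the standard library are available. Lean on these libraries where they do the work, as an engineer would, in place of code of your own. Each camera call takes 0.05 s, during which the arm holds its last target.

TASK

A lamp bracket is to be stuck onto the arched back of the microscope's arm, at the place where the arm slopes by the angle set on the angle gauge. Pick up the gauge, set its flat base lengthwise along the arch (square to the arm, midway across its width, touching near the middle of the base), and rock it over the arch until its swinging pointer settles on the brass index. Finish while still gripping the gauge and keeping it lightly pressed on the arm with the pointer at rest on the index, so that I can pencil the spot; do not bump the microscope or disturb the slide box, oil bottle and lamp bracket.

Things in the scene. Friction and masses are not known exactly. Their poses are not given: they have to be found in the camera images.
- gauge: The angle gauge, about 0.2 kg, standing on its flat-bottomed steel base bar: 90 mm long (its y) x 24 thick (its x) x 10 high. Above: a grey open-fronted housing with a white dial. Total height 84 mm. Origin: middle of the underside; x points out of the dial, z up. At the start the dial faces away from the robot, within 45 degrees; it shows a dark pointer and a brass index.
- gauge_base (a point): The middle of the underside of the gauge's base (same point as gauge).
- gauge_grip (a point): The middle of the ribbed grip block on top of the gauge, 68 mm above the underside. The block is 40 mm long (y) x 24 mm thick (x), from 58 to 84 mm above the underside: grip it here across its thickness (along the gauge's x). Pointer and index lie inside the 24 mm thickness and are not touched by that.
- pointer (a joint): The thin dark pointer, hanging by gravity from a pivot 52 mm above the gauge's underside; it swings freely (about 3 Hz) and comes to rest in about 2 s. 0: along the gauge's -z (gauge level); positive: tip towards the gauge's +y end. At rest it reads how far the +y end is tipped down, rad.
- pointer_tip (a point): The reading point on the pointer, 38 mm from the pivot.
- index (a joint): The broad brass index hand with a diamond end, on the same pivot. Stiff: it stays as set (0.35 to 0.66 rad, new every time). Same sense as the pointer: it stands towards the gauge's +y end, on the right when one faces the dial. The pointer is on it when both joints read the same.
- index_mark (a point): The reading point on the index, 38 mm from the pivot, in the pointer's plane: it coincides with pointer_tip when the pointer is on the index.
- microscope: A white binocular microscope, 0.35 m high; it stands firmly and does not move. Origin: on the table under the axis of its arched arm; x across it, y to its back, z up. The head with the eyepieces stands at y below -25 mm; the arch behind it (y above 0) is bare. The gauge goes on with its x and y axes the same way as the microscope's, its +y end low.
- arch_axis (a point): Centre of the arch's circle, midway across the arm, 125 mm above the microscope's origin. The arm is 52 mm wide; its back is a circular arch of 120 mm outer radius, level at the top (245 mm above the table), curving down to the back (+y) into an upright pillar. The place with slope a lies 120*sin(a) mm to the back of and 120*cos(a) mm above this point.
- slide_box: A flat wooden slide box, 175 (x) x 98 x 35 mm, origin in the middle of its underside. Leave alone.
- oil_bottle: A small amber dropper bottle, 31 mm in diameter, 66 mm high, origin in the middle of its underside. Leave alone.
- lamp_bracket: The lamp bracket: a steel foot 50 x 44 x 7 mm with a short post and a small black lamp, 80 mm high, origin in the middle of its underside. Leave alone.
Mind the look-alikes: they are no part of the job. Several things have the shape of the gauge; the one meant has the colours described above.

How it is judged:
On the way, in this order (a step that is already met when the one before it is completed fails the run):
1. the gauge is gripped and lifted off the table (height (world z) of gauge above 0.06 m and contact force between the fingers and gauge above 1 N), for 0.2 s.
2. the gauge's base rests on the arch of the arm (contact force between gauge and microscope above 0.4 N and distance between gauge_base and arch_axis below 0.124 m), for 0.2 s.
At the end, for the whole second after the job is handed in: Gauge gripped (over 2 N), still, pressed on the arm with 0.4 to 25 N; middle of its base within 124 mm of the arch axis (touching within about 30 mm of its middle), within 12 mm of mid-arm, square within 0.14 rad; pointer tip at rest (under 0.4 rad/s) within 2.2 mm of the index mark (all of step 2 and contact force between gauge and microscope below 25 N and distance between pointer_tip and index_mark below 0.0022 m and velocity of joint pointer between -0.4 and 0.4 rad/s and x of gauge_base in the frame of microscope between -0.012 and 0.012 m and angle between the x axis of gauge and the x axis of microscope, either way round below 0.14 rad and contact force between the fingers and gauge above 2 N and height (world z) of gauge above 0.18 m and linear speed of gauge below 0.01 m/s); the arm keeps its last pose, push and grip.
It fails at once if the gauge is rammed onto the microscope (over 60 N) (contact force between gauge and microscope above 60 N).
It fails at once if the arm or gripper bumps the microscope (over 15 N) (contact force between any of the arm, the fingers and microscope above 15 N).
It fails at once if the slide box, oil bottle or lamp bracket is shifted more than 20 mm (distance of any of slide_box, oil_bottle, lamp_bracket from where it was at the start of the episode above 0.02 m).
It also fails if it takes over 45 s, if anything falls off the work surface, if the arm or the gripper's body presses on something with over 40 N, if the wrist force passes 120 N, or if a joint passes its speed limit or range.

## Working session

There is one attempt and no reset: what is moved stays moved. The work goes in short steps, Python scripts to look and compute and a tool call to move; the robot and the scene stay as the last step left them, time stands still between calls to the robot, and variables do not carry over. Pictures are saved under pics/ and viewed, and the job is handed in when it is done.

Besides the shell and the picture viewer there is one more tool, called by a JSON object that holds its "op" and its "data", one argument or row to a line. send_rows: Moves the arm, as the interface text tells. Its arguments: {"type":"object","properties":{"commands":{"type":"array"}},"required":["commands"]}

```bash
mkdir -p pics; cat > h.py <<'E'
from cell import get_obs, viewer, order, manip
import numpy as np, cv2
from scipy.spatial.transform import Rotation as R
def snap(name,fn=None):
    s=viewer.snapshot(name)
    if fn: cv2.imwrite('pics/'+fn,s['pixels'])
    return s
def K(s):
    f=200/np.tan(np.radians(s['vfov'])/2)
    return f,s['cx'],s['cy']
def proj(s,P):
    P=np.atleast_2d(P); T=np.array(s['world_to_cam'])
    c=P@T[:3,:3].T+T[:3,3]; f,cx,cy=K(s)
    return np.c_[cx+f*c[:,0]/-c[:,2], cy+f*(-c[:,1])/-c[:,2]]
def ray(s,u,v):
    T=np.array(s['world_to_cam']); f,cx,cy=K(s)
    d=np.array([(u-cx)/f,-(v-cy)/f,-1.]); Rm=T[:3,:3]
    return -Rm.T@T[:3,3], Rm.T@d
def onz(s,u,v,z):
    o,d=ray(s,u,v); return o+d*(z-o[2])/d[2]
E
python3 - <<'E'
from h import *
for n in ['scene','top','wrist']:
    s=snap(n,n+'0.png'); print(n,{k:v for k,v in s.items() if k!='pixels'})
o=get_obs(); print(o, manip.grip_point_offset)
E
```

```text
scene {'vfov': 51.69498542326984, 'cx': 315.908606270069, 'cy': 196.75495163311734, 'world_to_cam': array([[ 0.31974327,  0.94737888, -0.01541133, -0.15231214],
       [-0.61424834,  0.21964018,  0.75792953,  0.32782041],
       [ 0.72143137, -0.23287648,  0.65215437, -1.50986018],
       [ 0.        ,  0.        ,  0.        ,  1.        ]])}
top {'vfov': 56.78779448309798, 'cx': 324.33699448633587, 'cy': 195.3087448482342, 'world_to_cam': array([[ 3.91100039e-04, -9.99977857e-01, -6.64328177e-03,
        -3.73293632e-02],
       [ 9.87245980e-01, -6.71519295e-04,  1.59200890e-01,
        -6.28435266e-01],
       [-1.59201825e-01, -6.62081669e-03,  9.87223857e-01,
        -1.14901337e+00],
       [ 0.00000000e+00,  0.00000000e+00,  0.00000000e+00,
         1.00000000e+00]])}
wrist {'vfov': 58.25457028620802, 'cx': 315.38808929213394, 'cy': 203.11092339193496, 'world_to_cam': array([[-2.95925421e-01, -9.55210852e-01,  6.11499356e-04,
         6.73600262e-01],
       [ 9.17768936e-01, -2.84503233e-01, -2.77052506e-01,
         3.37283766e-02],
       [ 2.64817534e-01, -8.14256642e-02,  9.60854586e-01,
        -3.90087544e-01],
       [ 0.00000000e+00,  0.00000000e+00,  0.00000000e+00,
         1.00000000e+00]])}
{'time': 0.15, 'q': array([ 1.55813053e+00,  3.59234329e-01,  1.12757934e-02, -2.66359438e-04,
       -1.22412721e+00, -2.88083677e-01]), 'dq': array([-0.00093635, -0.00247575,  0.00200225,  0.00031052, -0.00047589,
        0.00039345]), 'tau': array([-2.27739583e-03, -5.83274639e+01,  2.93291456e+01,  7.00130492e+00,
        8.73064972e-03, -1.11485888e-04]), 'ee_pos': array([0.19988205, 0.64432904, 0.22583088]), 'ee_rot': array([ 3.10482169e+00, -4.70582021e-01, -1.11606472e-04]), 'wrist_force': array([-0.14376471, -0.24652117, -0.10289676]), 'ft_torque': array([ 0.00678885, -0.03104719, -0.01215019]), 'finger_gap': 1.0015379333042618} 0.0188
```

View pics/scene0.png

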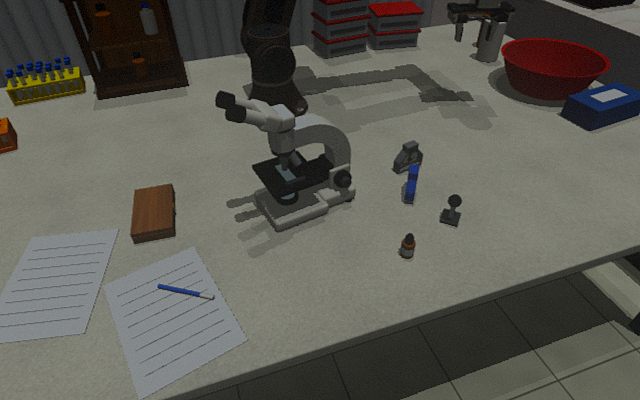

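View pics/top0.png

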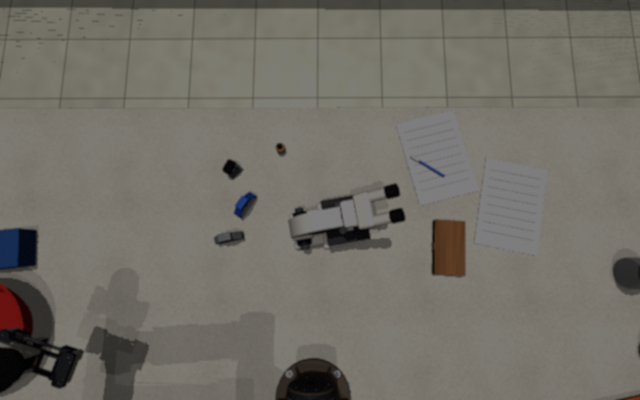

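View pics/wrist0.png

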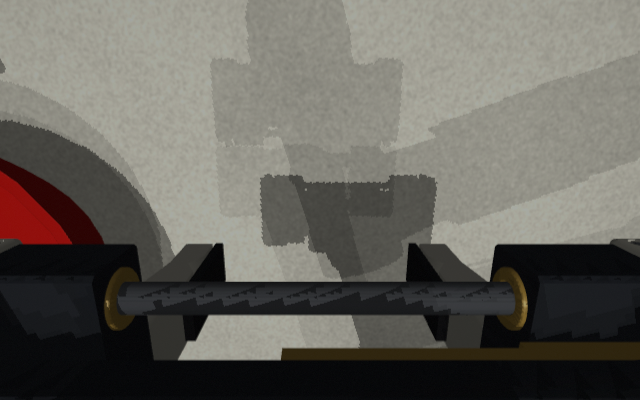

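```bash
python3 - <<'E'
from h import *
a=cv2.imread('pics/scene0.png'); b=cv2.imread('pics/top0.png')
c1=cv2.resize(a[130:240,370:470],None,fx=5,fy=5,interpolation=cv2.INTER_CUBIC)
cv2.imwrite('pics/z1.png',c1)
c2=cv2.resize(b[150:270,200:420],None,fx=3.6,fy=3.6,interpolation=cv2.INTER_CUBIC); cv2.imwrite('pics/z2.png',c2)
c3=cv2.resize(a[80:240,205:365],None,fx=3.7,fy=3.7,interpolation=cv2.INTER_CUBIC); cv2.imwrite('pics/z3.png',c3)
E
```

```text
(no output)
```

View pics/z1.png

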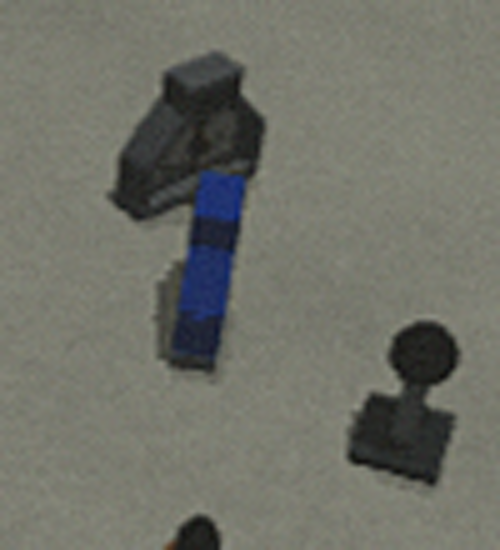

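View pics/z2.png

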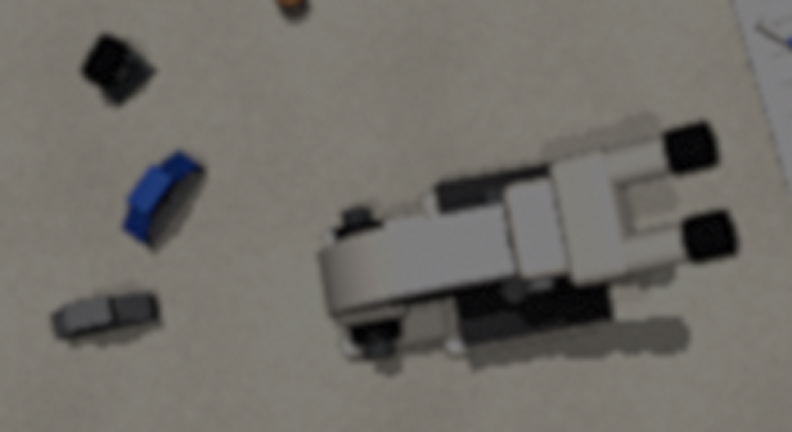

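View pics/z3.png

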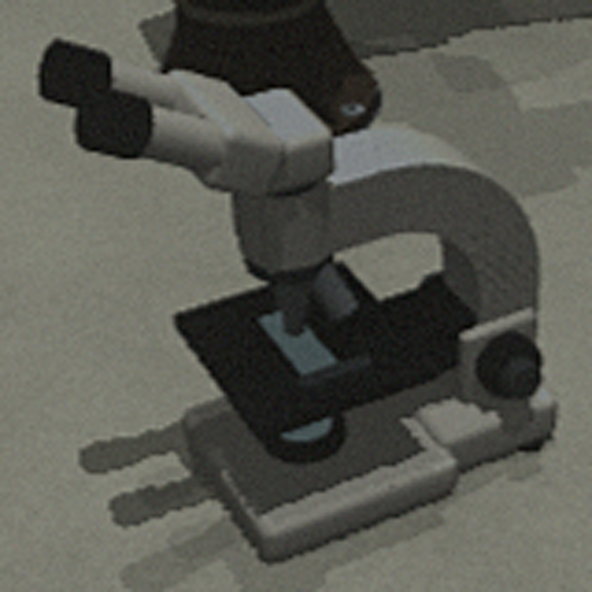

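```bash
python3 - <<'E'
from h import *
s=snap('top')
def p(zx,zy,z): return onz(s,200+zx/3.6,150+zy/3.6,z).round(4)
print('arm upper edge',p(390,218,.245),p(505,205,.245)); print('arm lower',p(395,308,.245),p(515,285,.245))
print('gauge grip corners top', [p(a,b,.084) for a,b in [(78,300),(115,296),(120,326),(80,333)]])
print('back of arm',p(320,250,.125),p(332,312,.125))
s2=snap('scene')
for a,b in [(165,70),(215,52),(243,70),(190,90)]:
  print(onz(s2,370+a/5,130+b/5,.084).round(4))
T=np.array(viewer.snapshot('wrist')['world_to_cam']);o=get_obs()
C=-T[:3,:3].T@T[:3,3]; Rt=R.from_rotvec(o['ee_rot']).as_matrix()
print('cam in tool',Rt.T@(C-o['ee_pos'])); print(Rt); print('camR',(T[:3,:3]@Rt).round(4))
E
```

```text
arm upper edge [0.5555 0.0043 0.245 ] [ 0.5652 -0.0817  0.245 ]
arm lower [4.885e-01 1.000e-04 2.450e-01] [ 0.5055 -0.0887  0.245 ]
gauge grip corners top [array([0.5037, 0.2809, 0.084 ]), array([0.5071, 0.2491, 0.084 ]), array([0.4814, 0.2438, 0.084 ]), array([0.4754, 0.2779, 0.084 ])]
back of arm [0.5429 0.0686 0.125 ] [0.4914 0.0579 0.125 ]
[0.4871 0.2568 0.084 ]
[0.4803 0.2921 0.084 ]
[0.5021 0.2978 0.084 ]
[0.5097 0.2604 0.084 ]
cam in tool [ 0.07543933  0.00096857 -0.15789143]
[[ 9.55109138e-01 -2.96254161e-01 -8.56696510e-05]
 [-2.96254163e-01 -9.55108989e-01 -5.38414013e-04]
 [ 7.76835381e-05  5.39624135e-04 -9.99999851e-01]]
camR [[ 4.000e-04  1.000e+00  6.000e-04]
 [ 9.608e-01 -6.000e-04  2.772e-01]
 [ 2.772e-01  5.000e-04 -9.608e-01]]
```

{"op": "send_rows", "data": {
  "commands": [
    [0,0,0.4,130,110,-100,0],
    [0,0,0.8,260,220,-100,0],
    [0,0,1.27,409,339,-100,0],
    [0,0,1.27,409,339,-100,0],
    [0,0,1.27,409,339,-100,0],
    [0,0,1.27,409,339,-100,0],
    [0,0,1.27,409,339,-100,0],
    [0,0,1.27,409,339,-100,0],
    [0,0,1.27,409,339,-100,0],
    [0,0,1.27,409,339,-100,0]
  ]
}}

```text
time: 1.55
ee_pos: [0.4915, 0.1973, 0.327]
ee_rot: [-2.217, 2.225, -0.001]
wrist_force: [-0.5, 0.3, 0.4]
finger_gap: 1.0
```

```bash
python3 - <<'E'
from h import *
s=snap('wrist','w1.png'); o=get_obs(); print(o['time'],o['q'].round(3),o['dq'].round(2),o['ee_pos'],o['ee_rot'])
E
```

```text
1.6 [ 0.755  0.066 -0.139 -0.    -1.365 -0.758] [ 0.04  0.   -0.01 -0.01  0.   -0.01] [0.49073713 0.19848155 0.32666205] [-2.21794549e+00  2.22451478e+00  1.84377519e-04]
```

View pics/w1.png

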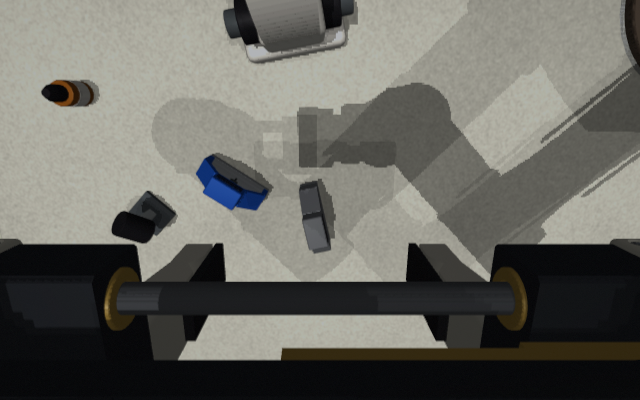

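```bash
python3 - <<'E'
from h import *
a=cv2.imread('pics/w1.png')
cv2.imwrite('pics/z4.png',cv2.resize(a[170:265,270:365],None,fx=6,fy=6,interpolation=cv2.INTER_CUBIC))
cv2.imwrite('pics/z5.png',cv2.resize(a[0:70,200:380],None,fx=4.4,fy=4.4,interpolation=cv2.INTER_CUBIC))
E
```

```text
(no output)
```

View pics/z4.png

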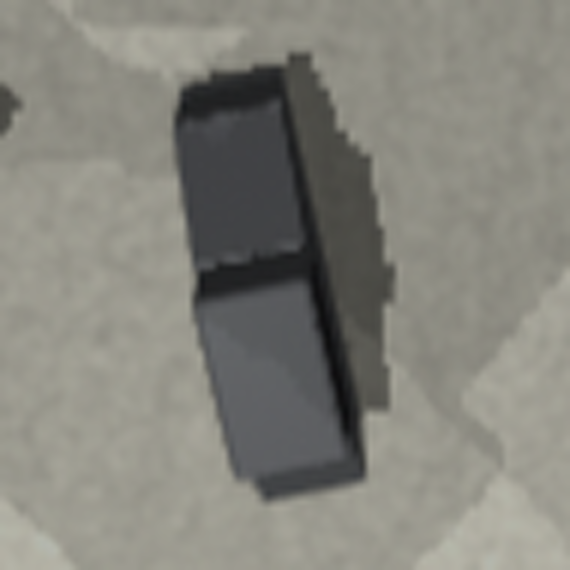

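View pics/z5.png

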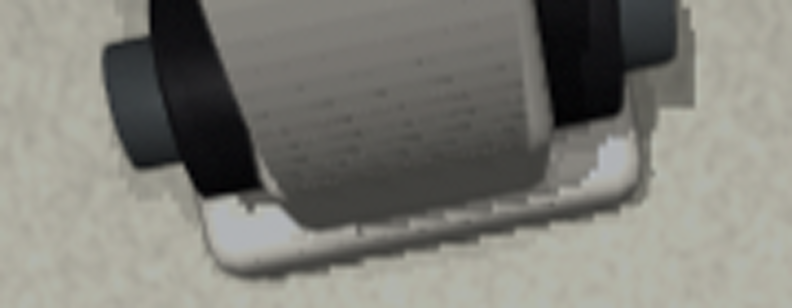

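```bash
python3 - <<'E'
from h import *
s=viewer.snapshot('wrist')
c=[(202,303),(308,280),(348,457),(240,480)]
P=np.array([onz(s,270+a/6,170+b/6,.084) for a,b in c])
print(P.round(4)); print(P.mean(0)); d=(P[3]-P[0]+P[2]-P[1])/2; print(np.linalg.norm(d),np.degrees(np.arctan2(d[0],d[1])), np.linalg.norm(P[1]-P[0]),np.linalg.norm(P[2]-P[3]))
E
```

```text
[[0.5051 0.26   0.084 ]
 [0.4843 0.2553 0.084 ]
 [0.4762 0.2927 0.084 ]
 [0.4979 0.2976 0.084 ]]
[0.4909002  0.27637362 0.084     ]
0.03830491586650633 -11.53659254839155 0.021342221754877273 0.02226426197230547
```

```bash
python3 - <<'E'
from h import *
s=viewer.snapshot('wrist')
for z in (0,.01,.06,.084): print(z,[onz(s,*c,z).round(3)[:2] for c in [(270,188),(262,208),(240,208)]])
o=get_obs(); Rt=R.from_rotvec(o['ee_rot']).as_matrix()
print(o['ee_pos'],Rt.T@(np.array([.491,.276,.150])-o['ee_pos']))
# microscope base back edge corners z~0.02 in z5
for z in (0,.02): print([onz(s,200+a/4.4,b/4.4,z).round(4) for a,b in [(250,275),(635,205)]])
E
```

```text
0 [array([0.554, 0.242]), array([0.566, 0.271]), array([0.597, 0.271])]
0.01 [array([0.552, 0.239]), array([0.564, 0.268]), array([0.595, 0.268])]
0.06 [array([0.546, 0.227]), array([0.557, 0.253]), array([0.584, 0.253])]
0.084 [array([0.543, 0.221]), array([0.553, 0.245]), array([0.579, 0.245])]
[0.48997124 0.19985729 0.32639362] [-0.07612451 -0.00105025  0.17640135]
[array([ 0.5644,  0.0789, -0.    ]), array([0.4544, 0.0605, 0.    ])]
[array([0.5614, 0.0807, 0.02  ]), array([0.4559, 0.063 , 0.02  ])]
```

{"op": "send_rows", "data": {
  "commands": [
    [0,0,-0.1,-40,0,60,0.4],
    [0,0,-0.2,-76,-1,110,0.4],
    [0,0,-0.2,-76,-1,160,0.4],
    [0,0,-0.2,-76,-1,200,0.4],
    [0,0,-0.2,-76,-1,235,0.4],
    [0,0,-0.2,-76,-1,255,0.4],
    [0,0,-0.2,-76,-1,268,0.4],
    [0,0,-0.2,-76,-1,276,0.4],
    [0,0,-0.2,-76,-1,276,0.4],
    [0,0,-0.2,-76,-1,276,0.4]
  ]
}}

```text
time: 2.95
ee_pos: [0.4916, 0.2761, 0.0514]
ee_rot: [-2.431, 1.987, -0.0]
wrist_force: [0.5, 0.1, -0.6]
finger_gap: 0.603
```

```bash
python3 - <<'E'
from h import *
s=snap('wrist','w2.png');t=snap('scene'); o=get_obs(); print(o['time'],o['ee_pos'],o['ee_rot'],o['finger_gap'],o['wrist_force'])
a=cv2.resize(t['pixels'][130:240,350:500],None,fx=4,fy=4,interpolation=cv2.INTER_CUBIC)
cv2.imwrite('pics/w2b.png',a)
E
```

```text
3.05 [0.49156264 0.27601988 0.05133998] [-2.43098050e+00  1.98778523e+00 -1.67180575e-04] 0.5978789939100227 [ 0.41827352 -0.33220283  0.32165069]
```

View pics/w2.png

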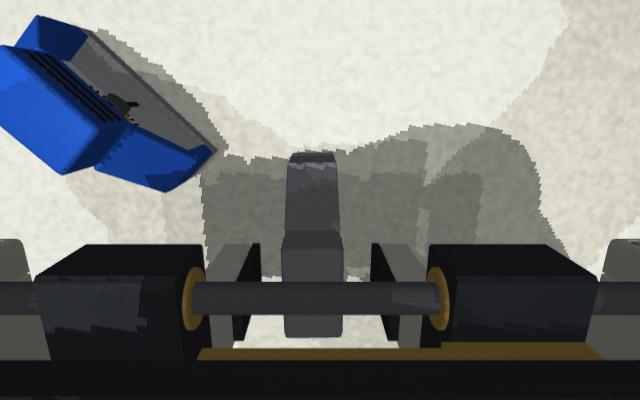

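View pics/w2b.png

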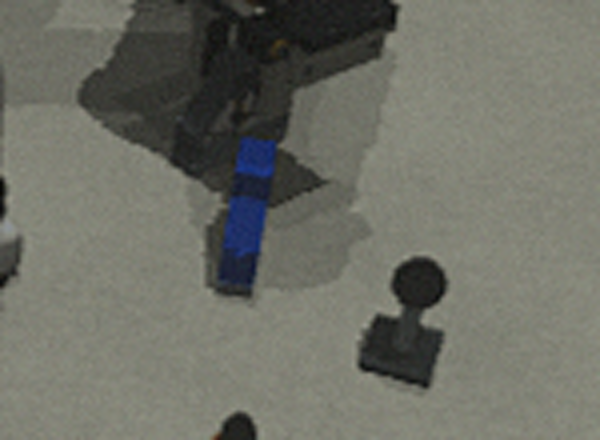

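{"op": "send_rows", "data": {
  "commands": [
    [0,0,0,0,0,0,0.75],
    [0,0,0,0,0,0,0.8],
    [0,0,0,0,0,0,0.8],
    [0,0,0,0,0,0,0.8],
    [0,0,0,0,0,0,0.8],
    [0,0,0,0,0,0,0.8],
    [0,0,0,0,0,0,0.8],
    [0,0,0,0,0,-15,0.8],
    [0,0,0,0,0,-40,0.8],
    [0,0,0,0,0,-80,0.8]
  ]
}}

```text
time: 4.3
ee_pos: [0.4903, 0.2749, 0.1309]
ee_rot: [2.43, -1.987, -0.001]
wrist_force: [1.0, 0.8, -1.9]
finger_gap: 0.271
```

```bash
python3 - <<'E'
from h import *
s=snap('wrist','w3.png'); o=get_obs(); print(o['time'],o['q'].round(2),o['ee_pos'],o['ee_rot'],o['finger_gap'],o['wrist_force'])
E
```

```text
4.35 [ 0.86  0.25 -0.36  0.   -0.95 -0.66] [0.49309072 0.27695027 0.13747466] [-2.42884139  1.98345485 -0.00285256] 0.27247283815874 [2.30140595 1.7206166  3.71240334]
```

View pics/w3.png

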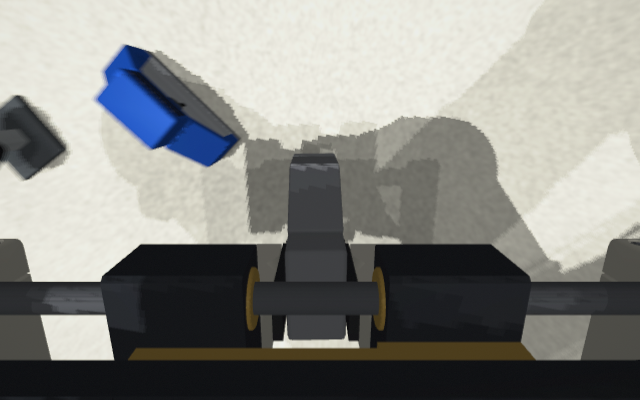

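{"op": "send_rows", "data": {
  "commands": [
    [0,0,0,0,0,-60,1],
    [0,0,0,0,0,-120,1],
    [0,0,0,0,0,-180,1],
    [0,0,0.1,20,-10,-240,1],
    [0,0,0.2,60,-30,-290,1],
    [0,0,0.3,110,-55,-330,1],
    [0,0,0.4,160,-85,-360,1],
    [0,0,0.49,210,-115,-370,1],
    [0,0,0.49,255,-135,-370,1],
    [0,0,0.49,293,-155,-370,1]
  ]
}}

```text
time: 5.6
ee_pos: [0.7019, 0.017, 0.5009]
ee_rot: [1.876, -2.52, -0.0]
wrist_force: [0.3, 0.2, -2.5]
finger_gap: 0.27
```

{"op": "send_rows", "data": {
  "commands": [
    [0,0,0,0,0,0,1],
    [0,0,0,0,0,0,1],
    [0,0,0,0,0,0,1],
    [0,0,0,0,0,0,1],
    [0,0,0,0,0,0,1],
    [0,0,0,0,0,0,1],
    [0,0,0,0,0,0,1],
    [0,0,0,0,0,0,1],
    [0,0,0,0,0,0,1],
    [0,0,0,0,0,0,1]
  ]
}}

```text
time: 6.85
ee_pos: [0.7014, 0.0193, 0.5005]
ee_rot: [1.877, -2.519, 0.0]
wrist_force: [0.2, 0.4, -2.5]
finger_gap: 0.272
```

```bash
python3 - <<'E'
from h import *
ims=[]
for i in range(4):
    t=snap('scene'); ims.append(t['pixels'].astype(float))
m=np.mean(ims,0); cv2.imwrite('pics/s4.png',m.astype(np.uint8))
tp=snap('top','t4.png')
o=get_obs(); print(o['time'],o['q'].round(2),o['ee_pos'],o['ee_rot'],o['finger_gap'],o['wrist_force'],o['dq'].round(3))
Rt=R.from_rotvec(o['ee_rot']).as_matrix()
gp=o['ee_pos']-Rt[:,2]*.0
print(proj(t,gp))
E
```

```text
7.1 [ 0.3   0.39  0.66  0.   -1.84 -0.59] [0.70131691 0.01931265 0.50055499] [ 1.87708246e+00 -2.51910531e+00 -5.92256218e-06] 0.2717427499969272 [ 0.52892767  0.98522377 -1.92086794] [ 0.001 -0.     0.     0.001 -0.     0.002]
[[365.85903449  26.84713242]]
```

View pics/s4.png

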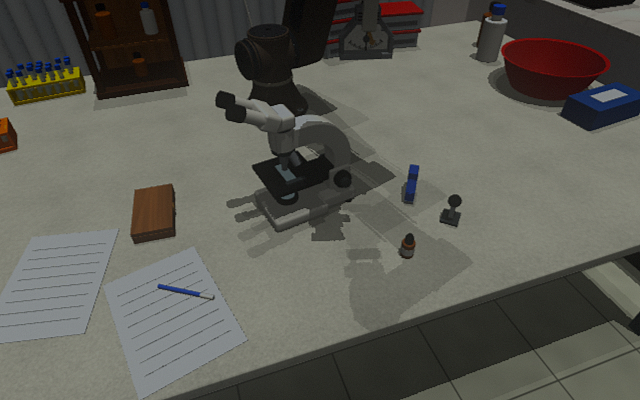

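```bash
python3 - <<'E'
from h import *
a=cv2.imread('pics/s4.png')
c=a[0:70,325:410]; c=np.clip(c.astype(float)*1.8,0,255).astype(np.uint8)
cv2.imwrite('pics/z6.png',cv2.resize(c,None,fx=8,fy=8,interpolation=cv2.INTER_CUBIC))
a=cv2.imread('pics/t4.png')
cv2.imwrite('pics/z7.png',cv2.resize(a[130:280,200:420],None,fx=3.6,fy=3.6,interpolation=cv2.INTER_CUBIC))
E
```

```text
(no output)
```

View pics/z6.png

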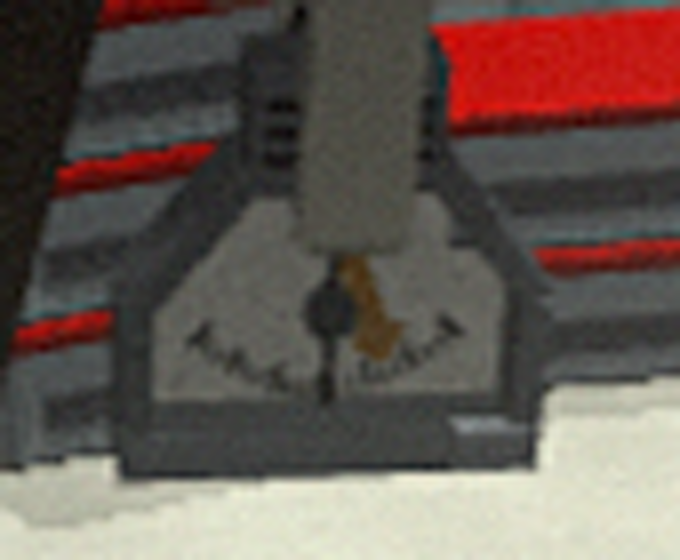

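View pics/z7.png

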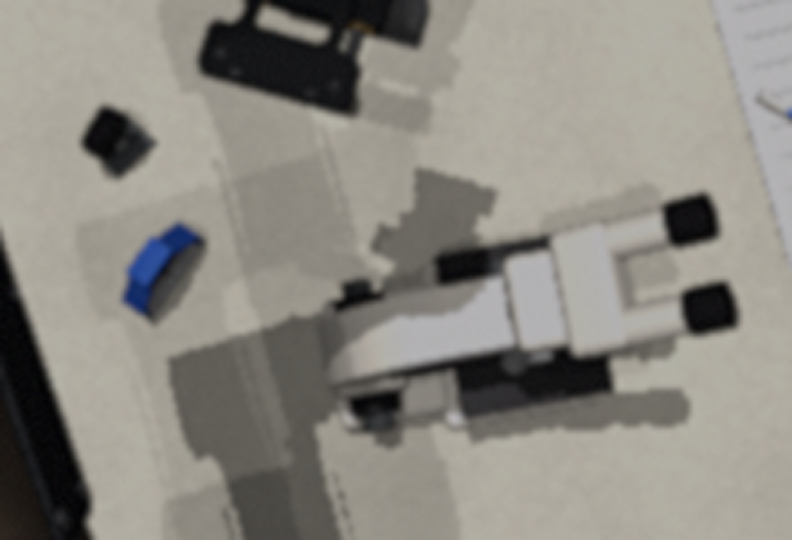

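```bash
cat > fit.py <<'E'
from h import *
def gauge_frame(o):
    Rt=R.from_rotvec(o['ee_rot']).as_matrix()
    # gauge x=-tool y, y=-tool x, z=-tool z ; base origin: TCP is at z=.0505 in gauge
    G=np.c_[-Rt[:,1],-Rt[:,0],-Rt[:,2]]
    return G,o['ee_pos']-G[:,2]*.0505
def toplane(s,G,p,x0,u,v):
    c,d=ray(s,u,v); n=G[:,0]; q=p+n*x0
    X=c+d*(n@(q-c))/(n@d); return G.T@(X-p)
E
python3 - <<'E'
from fit import *
o=get_obs(); G,p=gauge_frame(o); print(G.round(3),p)
s=viewer.snapshot('scene')
a=cv2.imread('pics/s4.png')
P=lambda X: proj(s,[p+G@np.array(q)/1000 for q in X])
for n,q in dict(base_bl=(12,-45,0),base_br=(12,45,0),pivot0=(0,0,52),pivot8=(8,0,52),tip=(6,0,14)).items():
    uv=P([q])[0]; print(n,((uv-[325,0])*8).round(0))
for x0 in (0,.006,.012):
  for n,(u,v) in dict(itop=(350,262),itip=(386,360),iwide=(380,328),ptop=(336,262),hub=(330,308),ptip=(326,398)).items():
    y=toplane(s,G,p,x0,325+(u+.0)/8-.44,v/8-.44); print(x0,n,(y*1000).round(1))
hsv=cv2.cvtColor(a,cv2.COLOR_BGR2HSV)
b=a[30:47,365:376].astype(int); print((b[...,2]-b[...,0]))
E
```

```text
[[ 0.958  0.286  0.   ]
 [-0.286  0.958  0.   ]
 [-0.    -0.     1.   ]] [0.70131503 0.01931149 0.45005499]
base_bl [109. 483.]
base_br [529. 470.]
pivot0 [327. 207.]
pivot8 [332. 221.]
tip [320. 401.]
0 itop [-0.   4.7 41.5]
0 itip [ 0.  13.7 20.8]
0 iwide [ 0.  12.  27.6]
0 ptop [ 0.   1.7 41.6]
0 hub [-0.   1.1 32.1]
0 ptip [ 0.   1.4 13. ]
0.006 itop [ 6.   3.7 43.6]
0.006 itip [ 6.  12.7 23.1]
0.006 iwide [ 6.  11.  29.8]
0.006 ptop [ 6.   0.8 43.7]
0.006 hub [ 6.   0.2 34.3]
0.006 ptip [ 6.   0.5 15.3]
0.012 itop [12.   2.8 45.7]
0.012 itip [12.  11.7 25.3]
0.012 iwide [12. 10. 32.]
0.012 ptop [12.  -0.1 45.8]
0.012 hub [12.  -0.7 36.4]
0.012 ptip [12.  -0.4 17.7]
[[ 5  5  4  3  3  2  6  6  5  5  4]
 [ 4  3  6  7  6  9  5  5  4  5  3]
 [ 3  2  9 21 25 20  9  2  2  5  4]
 [ 2 -2 18 27 26 26  7  3  5  2  4]
 [ 3  2 13 22 28 29 15  5  3  4  3]
 [ 0  3  4 19 29 27 21  6  2  4  5]
 [ 2  2  2 13 22 26 25  6 -1  3  6]
 [-1 -2  1 -1 18 25 30 17  8  2  4]
 [ 2  1 -3 -2  8 21 27 21  8  2  3]
 [ 1  0  4 -3 10 20 25 24 13  2  3]
 [ 1  1  2 -4  8 22 23 26 21 19 11]
 [ 0  1  0 -1 12 22 24 23 24 26 11]
 [ 3  1  2  6 18 26 24 21 26 18  6]
 [ 3  2  1  5 19 26 27 25 25  8  4]
 [ 2  0  3  5  6  8 20 29 19  5  1]
 [ 3  4  6  4  2  1  5  8  4  2  3]
 [ 2  4  2  1  4  1  0  2  3  1  4]]
```

```bash
python3 - <<'E'
from fit import *
o=get_obs(); G,p=gauge_frame(o); s=viewer.snapshot('scene')
a=cv2.imread('pics/s4.png').astype(float)
w=a[...,2]-a[...,0]-4; 
pts=[];ws=[]
for v in range(31,46):
  for u in range(366,377):
    if w[v,u]>6:
      pts.append((u,v)); ws.append(min(w[v,u],20))
ws=np.array(ws)
for x0 in (0,.004,.008):
  X=np.array([toplane(s,G,p,x0,u,v)[1:] for u,v in pts])*1000
  m=np.average(X,0,ws); C=np.cov(X.T,aweights=ws); e,V=np.linalg.eigh(C); d=V[:,1]; d*=np.sign(-d[1])
  # pointer: dark centroid rows 40..48
  L=[]
  for v in range(41,49):
    row=a[v,360:371].mean(1); k=np.clip(np.median(row)-row-8,0,None)
    if k.sum()>0: L.append(toplane(s,G,p,x0,360+(k*np.arange(11)).sum()/k.sum(),v)[1:]*1000)
  L=np.array(L); pf=np.polyfit(L[:,1],L[:,0],1)
  print(x0,'idx mean',m.round(2),'angle',np.arctan2(d[0],-d[1]), 'y on axis at z52',m[0]-(52-m[1])*d[0]/-d[1]);
  print('  ptr',L.round(1).tolist()[::2],'angle',-pf[0])
  for yp in (0,.8,1.5): print('   via pivot y',yp,np.arctan2(m[0]-yp,52-m[1]))
E
```

```text
0 idx mean [ 9.36 31.32] angle 0.3981528539430577 y on axis at z52 0.6607033616048099
  ptr [[1.0, 27.2], [3.8, 23.8], [3.3, 20.4], [1.1, 17.0]] angle -0.06008625278322549
   via pivot y 0 0.4249907990728813
   via pivot y 0.8 0.3924148421807895
   via pivot y 1.5 0.3631693408377326
0.004 idx mean [ 8.71 32.77] angle 0.3981528539430582 y on axis at z52 0.6211618388651221
  ptr [[0.4, 28.7], [3.2, 25.2], [2.7, 21.9], [0.5, 18.5]] angle -0.060086252783220065
   via pivot y 0 0.42528352761891985
   via pivot y 0.8 0.39022336254691775
   via pivot y 1.5 0.35869034355572227
0.008 idx mean [ 8.06 34.22] angle 0.39815285394305816 y on axis at z52 0.5816203161254503
  ptr [[-0.2, 30.2], [2.6, 26.7], [2.0, 23.4], [-0.1, 20.1]] angle -0.06008625278322258
   via pivot y 0 0.4256239009212746
   via pivot y 0.8 0.3876694868599621
   via pivot y 1.5 0.3534618681904033
```

{"op": "send_rows", "data": {
  "commands": [
    [0,0.1,0,0,0,0,1],
    [0,0.2,0,0,0,0,1],
    [0,0.3,0,0,0,0,1],
    [0,0.4,0,0,0,0,1],
    [0,0.4,0,0,0,0,1],
    [0,0.4,0,0,0,0,1],
    [0,0.4,0,0,0,0,1],
    [0,0.4,0,0,0,0,1],
    [0,0.4,0,0,0,0,1],
    [0,0.4,0,0,0,0,1]
  ]
}}

```text
time: 8.45
ee_pos: [0.7012, 0.0191, 0.5007]
ee_rot: [1.674, -2.247, 0.339]
wrist_force: [0.1, 0.5, -2.3]
finger_gap: 0.277
```

{"op": "send_rows", "data": {
  "commands": [
    [0,0,0,0,0,0,1],
    [0,0,0,0,0,0,1],
    [0,0,0,0,0,0,1],
    [0,0,0,0,0,0,1],
    [0,0,0,0,0,0,1],
    [0,0,0,0,0,0,1],
    [0,0,0,0,0,0,1],
    [0,0,0,0,0,0,1],
    [0,0,0,0,0,0,1],
    [0,0,0,0,0,0,1]
  ]
}}

```text
time: 9.7
ee_pos: [0.7013, 0.0193, 0.5006]
ee_rot: [1.674, -2.246, 0.339]
wrist_force: [-0.0, 1.2, -3.2]
finger_gap: 0.271
```

```bash
python3 - <<'E'
from fit import *
ims=[]
for i in range(3):
    t=snap('scene'); ims.append(t['pixels'].astype(float))
m=np.mean(ims,0); cv2.imwrite('pics/s5.png',m.astype(np.uint8))
o=get_obs(); G,p=gauge_frame(o); print(o['time'],o['q'].round(2),o['ee_pos'],G.round(3))
uv=proj(t,p+G@[.006,0,.03])[0].astype(int); print(uv)
x,y=max(uv[0]-42,0),max(uv[1]-40,0); print(x,y)
c=np.clip(m[y:y+70,x:x+85]*1.8,0,255).astype(np.uint8)
cv2.imwrite('pics/z8.png',cv2.resize(c,None,fx=8,fy=8,interpolation=cv2.INTER_CUBIC))
for yy,zz in ((0,52),(38*np.sin(.4),52-38*np.cos(.4))): print((proj(t,p+G@[.004,yy/1e3,zz/1e3])[0]-[x,y])*8)
E
```

```text
9.85 [ 0.45  0.5   0.63  0.32 -1.97 -0.66] [0.70132298 0.01934415 0.50056454] [[ 0.958  0.263  0.111]
 [-0.286  0.883  0.373]
 [ 0.    -0.389  0.921]]
[360  39]
318 0
[388.77102459 214.34803308]
[377.22279667 397.63782876]
```

View pics/z8.png

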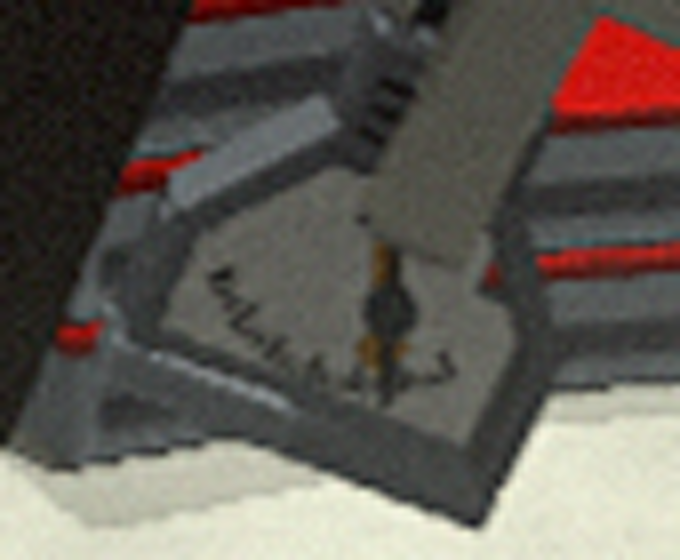

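```bash
cat > ov.py <<'E'
from h import *
import sys,pickle
x0,y0,yaw=map(float,sys.argv[1:4])
def arch(side,a): 
    m=np.array([side*.026,.12*np.sin(a),.125+.12*np.cos(a)]); c,s_=np.cos(yaw),np.sin(yaw)
    return np.array([x0+c*m[0]-s_*m[1],y0+s_*m[0]+c*m[1],m[2]])
s=snap('scene');t=snap('top'); w=pickle.load(open('w1.pkl','rb'))
def draw(img,cam,roi,fx,fn):
    x,y,W,H=roi; c=np.clip(img[y:y+H,x:x+W]*1.3,0,255).astype(np.uint8); c=cv2.resize(c,None,fx=fx,fy=fx,interpolation=cv2.INTER_CUBIC)
    for sd,col in ((1,(0,0,255)),(-1,(0,255,0)),(0,(255,0,0))):
        pp=proj(cam,[arch(sd,np.radians(d)) for d in range(-5,91,5)])
        pp=((pp-[x,y]+.5)*fx)
        cv2.polylines(c,[np.round(pp).astype(np.int32)],False,col,1)
    cv2.imwrite('pics/'+fn,c)
tag=sys.argv[4]
draw(cv2.imread('pics/s4.png'),s,(255,95,110,110),5,'ovs%s.png'%tag)
draw(cv2.imread('pics/t4.png'),t,(270,180,110,80),5,'ovt%s.png'%tag)
draw(cv2.imread('pics/w1.png'),w,(200,0,190,70),4,'ovw%s.png'%tag)
E
python3 - <<'E'
from h import *
import pickle
w=viewer.snapshot('wrist'); o=get_obs(); T=np.array(w['world_to_cam'])
# camera in tool now -> at w1 pose
def H(p,r): M=np.eye(4); M[:3,:3]=R.from_rotvec(r).as_matrix(); M[:3,3]=p; return M
A=T@H(o['ee_pos'],o['ee_rot'])
w['world_to_cam']=A@np.linalg.inv(H([0.49073713,0.19848155,0.32666205],[-2.21794549,2.22451478,1.84377519e-04]))
pickle.dump(w,open('w1.pkl','wb'))
E
python3 ov.py .538 -.055 .165 a
```

```text
(no output)
```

View pics/ovsa.png

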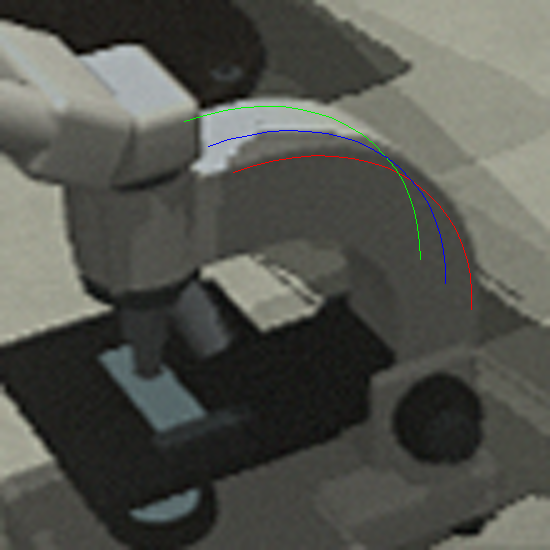

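View pics/ovta.png

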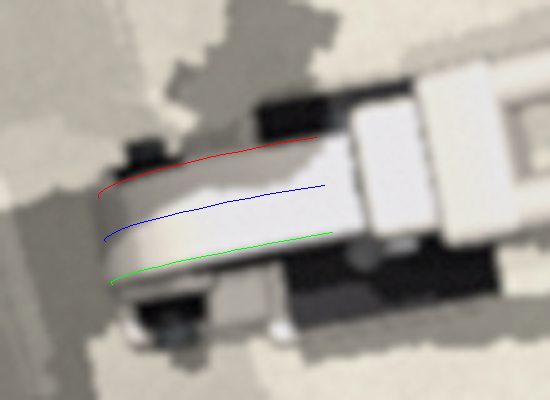

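View pics/ovwa.png

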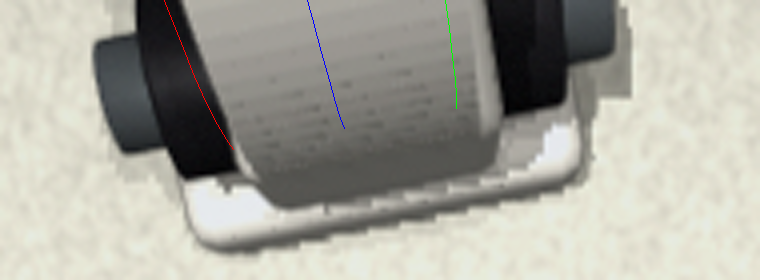

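```bash
cat > tgt.py <<'E'
from fit import *
def target(ax,ay,yaw,a,h,lat=0,along=0,tcp=.0505):
    M=R.from_rotvec([0,0,yaw])*R.from_rotvec([-a,0,0]) ; G=M.as_matrix()
    p=np.array([ax,ay,.125])+G[:,2]*(.12+tcp+h)+G[:,0]*lat+G[:,1]*along
    return p,np.c_[-G[:,1],-G[:,0],-G[:,2]]
def rel(p,Rt,p0,R0): # row
    return np.r_[R.from_matrix(R0.T@Rt).as_rotvec(), R0.T@(p-p0)*1000]
E
python3 - <<'E'
from tgt import *
o=get_obs(); R0=R.from_rotvec(o['ee_rot']).as_matrix()
p,Rt=target(.531,-.053,.165,.395,.05); print(p)
print(rel(p,Rt,o['ee_pos'],R0).round(4)); p[2]+=.12; print(rel(p,Rt,o['ee_pos'],R0).round(4))
E
```

```text
[0.51706316 0.0306978  0.32852074]
[ 1.761000e-01 -4.900000e-03 -4.196000e-01 -2.847940e+01  1.798204e+02
  1.747431e+02]
[ 1.761000e-01 -4.900000e-03 -4.196000e-01  1.824770e+01  1.798163e+02
  6.421450e+01]
```

{"op": "send_rows", "data": {
  "commands": [
    [0.05,0,-0.1,5,45,16,1],
    [0.09,0,-0.21,9,90,32,1],
    [0.13,-0.004,-0.32,14,135,48,1],
    [0.176,-0.005,-0.42,18,180,64,1],
    [0.176,-0.005,-0.42,0,180,105,1],
    [0.176,-0.005,-0.42,-15,180,140,1],
    [0.176,-0.005,-0.42,-24,180,164,1],
    [0.176,-0.005,-0.42,-28,180,175,1],
    [0.176,-0.005,-0.42,-28,180,175,1],
    [0.176,-0.005,-0.42,-28,180,175,1]
  ]
}}

```text
time: 11.25
ee_pos: [0.5173, 0.0305, 0.3297]
ee_rot: [2.179, -1.846, 0.437]
wrist_force: [-0.2, 0.3, -2.6]
finger_gap: 0.27
```

```bash
python3 - <<'E'
from fit import *
import pickle
s=snap('wrist','w6.png');t=snap('scene','s6.png'); o=get_obs(); pickle.dump((s,t,o),open('w6.pkl','wb'))
G,p=gauge_frame(o); print(o['time'],o['q'].round(2),o['ee_pos'],G.round(3),p,o['wrist_force'])
c=t['pixels'][80:220,240:400]; cv2.imwrite('pics/s6z.png',cv2.resize(c,None,fx=4,fy=4,interpolation=cv2.INTER_CUBIC))
E
```

```text
11.35 [ 0.69  0.06 -0.34  0.35 -1.39 -0.63] [0.51719621 0.03045645 0.32944655] [[ 0.986 -0.151 -0.064]
 [ 0.165  0.911  0.379]
 [ 0.001 -0.384  0.923]] [0.5204486  0.01133139 0.2828214 ] [-0.15000923 -0.3574012  -2.22309902]
```

View pics/w6.png

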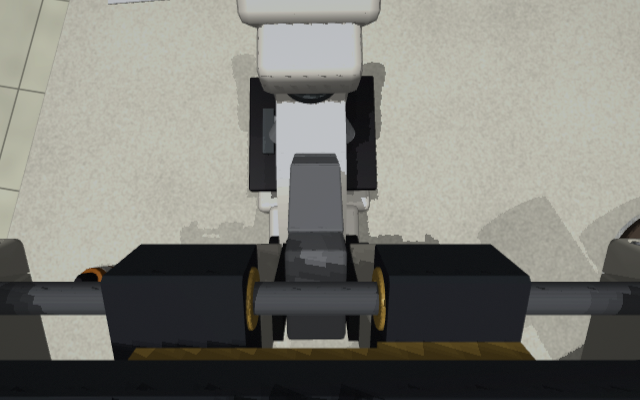

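View pics/s6z.png

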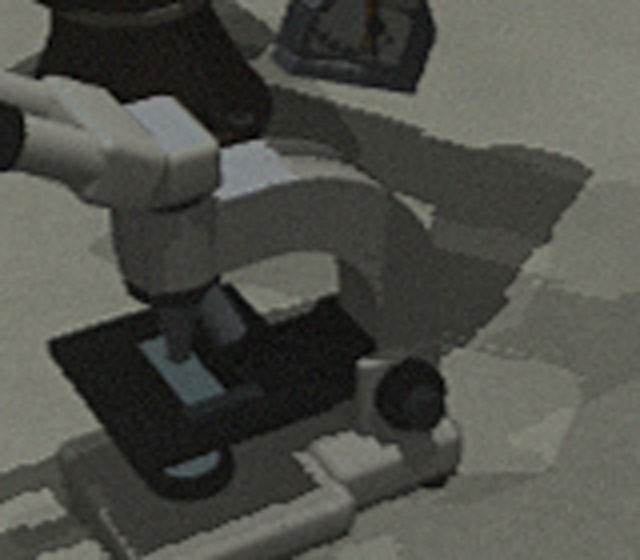

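```bash
cp pics/s4.png pics/s4b.png; sed -i "s/(200,0,190,70),4/(200,0,190,70),4/" ov.py; cat >> ov.py <<'E'
s6,t6,o6=pickle.load(open('w6.pkl','rb'))
draw(s6['pixels'],s6,(220,60,180,150),4,'ovx%s.png'%tag)
for z in (.245,): print(onz(s6,311,98,z), onz(s6,311,150,z))
E
python3 ov.py .5345 -.0525 .165 b
```

```text
[ 0.54044052 -0.08563273  0.245     ] [ 0.53377481 -0.04616652  0.245     ]
```

View pics/ovsb.png

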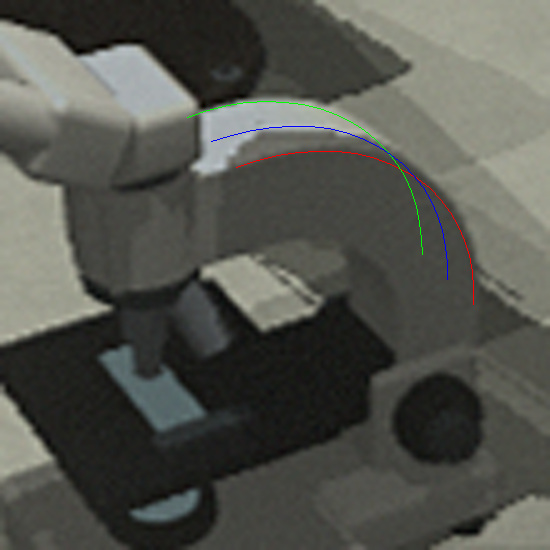

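View pics/ovxb.png

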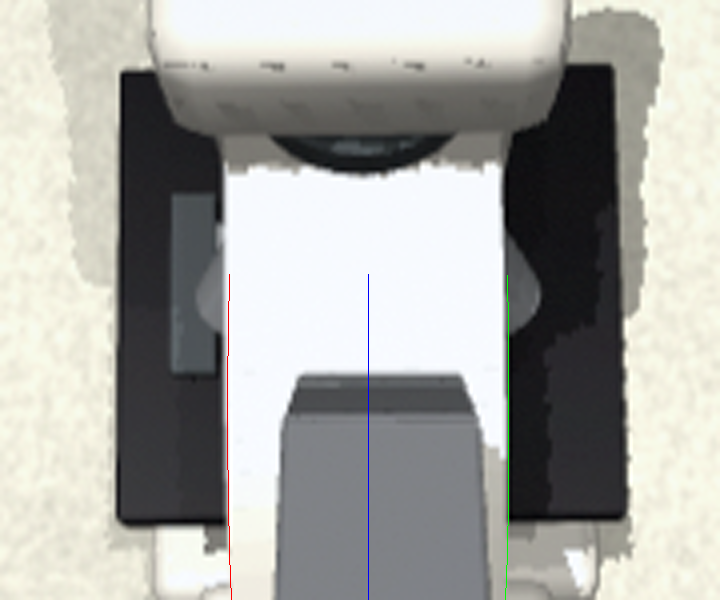

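View pics/ovwb.png

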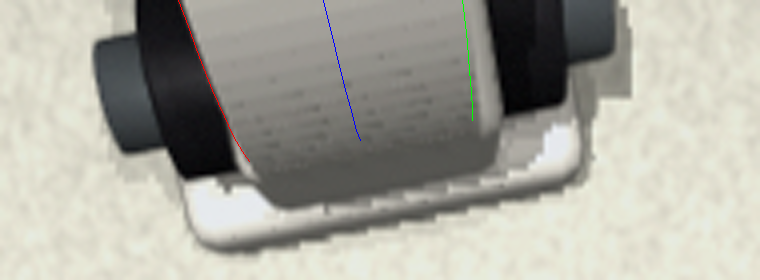

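{"op": "send_rows", "data": {
  "commands": [
    [0,0,0,0,-1.5,10,1],
    [0,0,0,0,-3.5,20,1],
    [0,0,0,0,-3.5,28,1],
    [0,0,0,0,-3.5,35,1],
    [0,0,0,0,-3.5,40,1],
    [0,0,0,0,-3.5,43,1],
    [0,0,0,0,-3.5,45,1],
    [0,0,0,0,-3.5,45,1],
    [0,0,0,0,-3.5,45,1],
    [0,0,0,0,-3.5,45,1]
  ]
}}

```text
time: 12.7
ee_pos: [0.5231, 0.0138, 0.2871]
ee_rot: [2.178, -1.845, 0.436]
wrist_force: [-0.9, -0.3, -2.1]
finger_gap: 0.277
```

```bash
cat > look.py <<'E'
from fit import *
import sys
n=sys.argv[1]
m=0
for i in range(2):
    t=snap('scene'); m=m+t['pixels'].astype(float)/2
o=get_obs(); G,p=gauge_frame(o)
A=np.array([.5345,-.0525,.125]); print(o['time'],(G.T@(p-A)*1000).round(1),'tilt',np.arcsin(-G[2,1]).round(4),o['wrist_force'].round(2),o['ft_torque'].round(2),o['finger_gap'])
uv=proj(t,p+G@[.006,0,.03])[0].astype(int); x,y=uv[0]-45,uv[1]-40; print(uv)
c=np.clip(m[y:y+80,x:x+95]*2,0,255).astype(np.uint8)
cv2.imwrite('pics/%s.png'%n,cv2.resize(c,None,fx=7,fy=7,interpolation=cv2.INTER_CUBIC))
E
python3 look.py c1
```

```text
12.8 [ -0.4  -0.2 124.9] tilt 0.3948 [ 0.2   0.62 -1.95] [ 1.66  0.24 -0.01] 0.2729651894770671
[324 107]
```

View pics/c1.png

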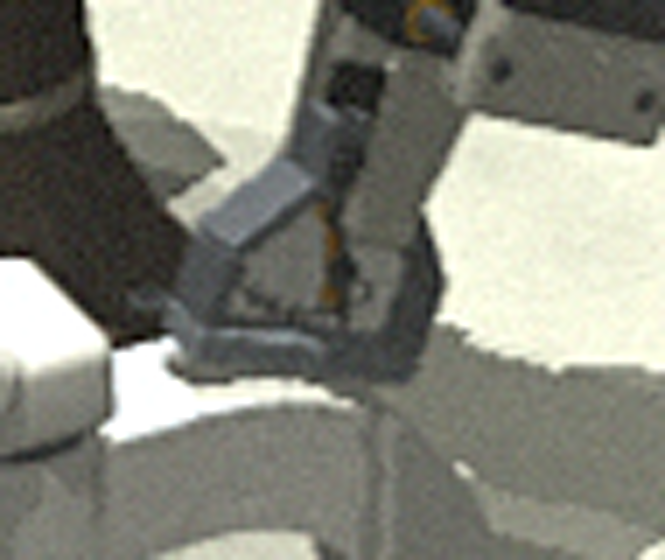

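{"op": "send_rows", "data": {
  "commands": [
    [0,0,0,0,0,1,1],
    [0,0,0,0,0,1.5,1],
    [0,0,0,0,0,2,1],
    [0,0,0,0,0,2.5,1],
    [0,0,0,0,0,3,1],
    [0,0,0,0,0,3,1],
    [0,0,0,0,0,3,1],
    [0,0,0,0,0,3,1],
    [0,0,0,0,0,3,1],
    [0,0,0,0,0,3,1]
  ]
}}

```text
time: 14.05
ee_pos: [0.5232, 0.0126, 0.2842]
ee_rot: [2.178, -1.845, 0.435]
wrist_force: [0.5, -0.4, -2.5]
finger_gap: 0.273
```

```bash
python3 look.py c2
```

```text
14.15 [ -0.5  -0.3 121.8] tilt 0.3949 [ 0.41  0.33 -2.94] [1.66 0.22 0.03] 0.27354248127173547
[323 108]
```

No contact yet (the wrist still reads only the gauge's weight). Continuing down in small steps.

{"op": "send_rows", "data": {
  "commands": [
    [0,0,0,0,0,0.5,1],
    [0,0,0,0,0,1,1],
    [0,0,0,0,0,1.5,1],
    [0,0,0,0,0,2,1],
    [0,0,0,0,0,2,1],
    [0,0,0,0,0,2,1],
    [0,0,0,0,0,2,1],
    [0,0,0,0,0,2,1],
    [0,0,0,0,0,2,1],
    [0,0,0,0,0,2,1]
  ]
}}

```text
time: 15.4
ee_pos: [0.5234, 0.0122, 0.2834]
ee_rot: [2.179, -1.845, 0.436]
wrist_force: [-5.4, 3.9, 7.7]
finger_gap: 0.272
```

```bash
python3 look.py c3
```

```text
15.5 [-1.00e-01 -4.00e-01  1.21e+02] tilt 0.3946 [-6.05  5.26  6.72] [ 2.    2.25 -0.86] 0.2735733800691443
[323 108]
```

```bash
python3 - <<'E'
from fit import *
snap('wrist','w7.png')
o=get_obs(); G,p=gauge_frame(o); t=viewer.snapshot('scene')
# predicted pointer / index lines in c3 crop (scale 7), for plane depths
uv=proj(t,p+G@[.006,0,.03])[0].astype(int); x,y=uv[0]-45,uv[1]-40
for x0 in (.002,.006):
  for ang in (.35,.4,.45):
    print(x0,ang,[((proj(t,p+G@[x0,r*np.sin(ang),.052-r*np.cos(ang)])[0]-[x,y]+.5)*7).round(0).tolist() for r in (.01,.028,.038)])
E
```

```text
0.002 0.35 [[340.0, 250.0], [338.0, 300.0], [336.0, 326.0]]
0.002 0.4 [[341.0, 250.0], [341.0, 299.0], [341.0, 325.0]]
0.002 0.45 [[342.0, 250.0], [345.0, 297.0], [346.0, 324.0]]
0.006 0.35 [[346.0, 255.0], [343.0, 305.0], [342.0, 332.0]]
0.006 0.4 [[347.0, 255.0], [347.0, 304.0], [347.0, 330.0]]
0.006 0.45 [[348.0, 255.0], [351.0, 303.0], [352.0, 329.0]]
```

View pics/c3.png

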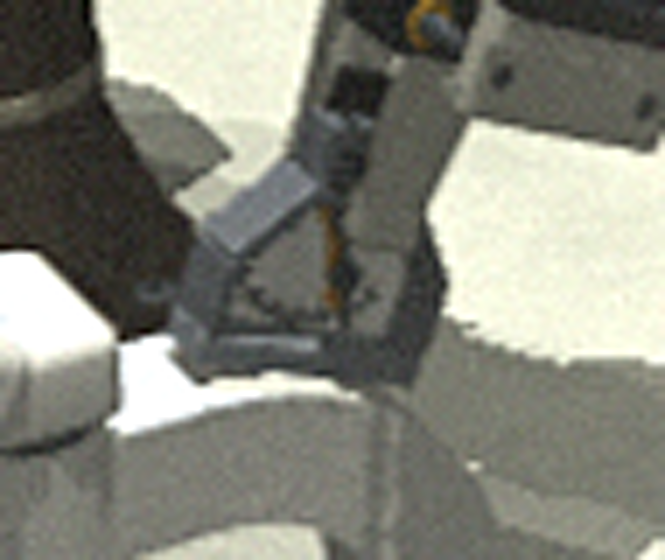

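View pics/w7.png

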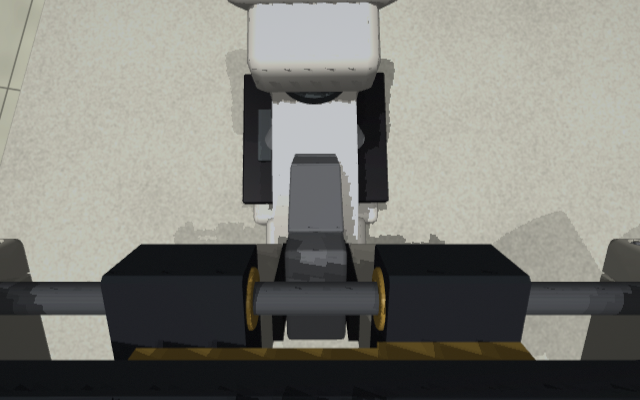

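```bash
python3 - <<'E'
from tgt import *
o=get_obs(); R0=R.from_rotvec(o['ee_rot']).as_matrix(); p0=o['ee_pos']
def ori(yaw,a):
    G=(R.from_rotvec([0,0,yaw])*R.from_rotvec([-a,0,0])).as_matrix(); return np.c_[-G[:,1],-G[:,0],-G[:,2]]
pr=p0-R0[:,2]*.06
for P,y in ((pr,.165),(pr+[0,0,.05],.165),(np.r_[pr[:2],.45],.165),(np.r_[pr[:2],.50],.165),(np.array([.55,-.01,.50]),.1),(np.array([.60,-.03,.5]),0),(np.array([.655,-.05,.5]),-.1),(np.array([.71,-.075,.5]),-.2),(np.array([.76,-.09,.5]),-.31),(np.array([.78,-.1,.5]),-.31)):
    print(rel(P,ori(y,.41),p0,R0).round(3).tolist())
E
```

```text
[-0.001, 0.015, 0.0, -0.0, -0.0, -60.0]
[-0.001, 0.015, 0.0, 19.223, -0.044, -106.157]
[-0.001, 0.015, 0.0, 42.742, -0.097, -162.629]
[-0.001, 0.015, 0.0, 61.965, -0.141, -208.786]
[-0.027, 0.015, 0.06, 107.479, -22.735, -189.809]
[-0.066, 0.015, 0.152, 133.286, -68.751, -179.017]
[-0.105, 0.015, 0.244, 159.854, -119.699, -167.905]
[-0.144, 0.015, 0.336, 190.974, -169.822, -154.897]
[-0.187, 0.015, 0.437, 212.229, -216.663, -146.0]
[-0.187, 0.015, 0.437, 224.374, -234.739, -140.925]
```

{"op": "send_rows", "data": {
  "commands": [
    [0,0,0,0,0,-60,1],
    [0,0.015,0,19,0,-106,1],
    [0,0.015,0,43,0,-163,1],
    [0,0.015,0,62,0,-209,1],
    [-0.027,0.015,0.06,107,-23,-190,1],
    [-0.066,0.015,0.152,133,-69,-179,1],
    [-0.105,0.015,0.244,160,-120,-168,1],
    [-0.144,0.015,0.336,191,-170,-155,1],
    [-0.187,0.015,0.437,212,-217,-146,1],
    [-0.187,0.015,0.437,224,-235,-141,1]
  ]
}}

```text
time: 16.85
ee_pos: [0.7839, -0.1009, 0.4911]
ee_rot: [1.639, -2.248, 0.334]
wrist_force: [0.3, 1.1, -3.6]
finger_gap: 0.264
```

{"op": "send_rows", "data": {
  "commands": [
    [0,0,0,0,0,0,1],
    [0,0,0,0,0,0,1],
    [0,0,0,0,0,0,1],
    [0,0,0,0,0,0,1],
    [0,0,0,0,0,0,1],
    [0,0,0,0,0,0,1],
    [0,0,0,0,0,0,1],
    [0,0,0,0,0,0,1],
    [0,0,0,0,0,0,1],
    [0,0,0,0,0,0,1]
  ]
}}

```text
time: 18.1
ee_pos: [0.7803, -0.0999, 0.4985]
ee_rot: [1.644, -2.253, 0.341]
wrist_force: [0.1, -0.1, -2.7]
finger_gap: 0.27
```

```bash
sed -i 's/uv\[0\]-45,uv\[1\]-40/max(uv[0]-45,0),max(uv[1]-40,0)/' look.py; python3 look.py c4; python3 - <<'E'
from fit import *
import pickle
t=snap('scene','s7.png'); o=get_obs(); G,p=gauge_frame(o); print(o['ee_pos'],G.round(3)); pickle.dump((t,o),open('s7.pkl','wb'))
T=t['world_to_cam']; C=-T[:3,:3].T@T[:3,3]; print(C, (G.T@(C-p)).round(3))
E
```

```text
18.2 [ 248.1 -121.9  304.1] tilt 0.4105 [ 0.18  0.05 -2.32] [ 1.75 -0.63  0.02] 0.2723586746243408
[307  70]
[ 0.78030935 -0.09993886  0.49853147] [[ 0.952  0.279  0.123]
 [-0.305  0.873  0.38 ]
 [-0.001 -0.399  0.917]]
[ 1.33932443 -0.27931616  0.73384981] [ 0.587 -0.094  0.267]
```

View pics/c4.png

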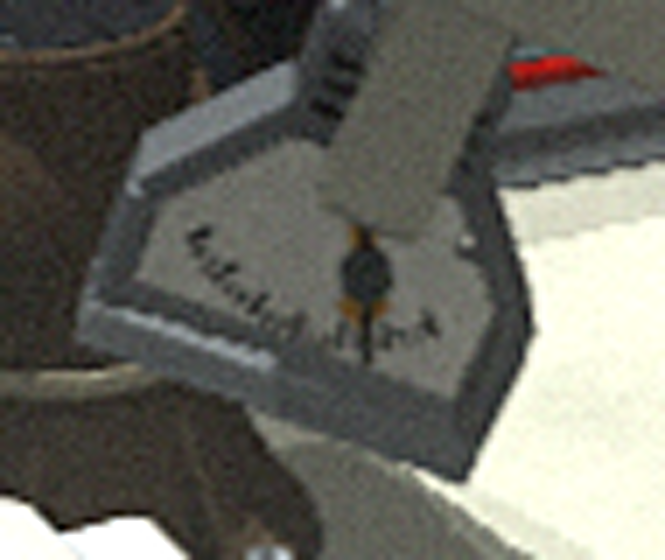

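```bash
python3 - <<'E'
from fit import *
import pickle
t,o=pickle.load(open('s7.pkl','rb')); m=0
for i in range(4): m=m+viewer.snapshot('scene')['pixels'].astype(float)/4
x,y=300,58
c=m[y:y+28,x:x+28]; cv2.imwrite('pics/z9.png',cv2.resize(np.clip(c*2,0,255).astype(np.uint8),None,fx=20,fy=20,interpolation=cv2.INTER_CUBIC))
d=(c[...,2]-c[...,0]).round().astype(int); print(d[4:24,6:24]); print(c.mean(2).round().astype(int)[4:26,6:24])
G,p=gauge_frame(o)
for x0 in (-.006,.0,.006):
  for ang in (.37,.41,.45): print(x0,ang,[(proj(t,p+G@[x0,r*np.sin(ang),.052-r*np.cos(ang)])[0]-[x,y]).round(2).tolist() for r in (0,.028,.038)])
E
```

```text
[[ 3  4  4  2  2 10 24 10  0  1  4  4  5  4  6  4  7  3]
 [ 4  4  2  4  2 11 26 14  6 12  8  4  2  6  2  4  6  2]
 [ 3  3  2  4  1 11 30 14  6 19  7  2  3  4  8  5  5  4]
 [ 5  4  2  2  2  7  9  1 -2  2  2  3  2  2  4  2  4  4]
 [ 3  3  4  4  2  2  0 -2  0 -1  1  2  6  2  4  3  4  4]
 [ 2  4  4  5  0 -2  0 -1 -2  2  0  1  2  4  4  4  3  1]
 [ 2  5  3  5  1 -1  2 -1  2  0  2  0  2  5  2  2  4  3]
 [ 2  3  4  3  2 -2  4 -2 -1  2  1  0  2  4  2  4  4  5]
 [ 4  4  5  3  1  0  0  0 -1  1  3 -2  3  2  3  6  3  4]
 [ 4  1  3  2  4 -2 -1 -2  0 -2 -1  2  5  4  4  4  3  3]
 [ 3  3  5  3  8 13  9 -4 -3  1  4  3  0  4  4  7  3  3]
 [ 4  2  1  6 18 28 26 14  1 17 24 18  9  1  5  2  2  2]
 [ 2  2  4  2 12 26 28 16  0 19 26 11  3  4  3  4  2  3]
 [ 2  4  4  2  4 15 28 16  4 16 13  4  2  4  4  4  3  2]
 [ 4  2  4  3  0  2 15 14  3  3  5  2  4  3  2  0  0  2]
 [ 3  5  1  3  2  2  3  4  2  0  1  1  4  2  2  4  2  2]
 [ 1  3  2  3  0  4  2  0  2  1  0  4  0  3  1  3  2  3]
 [-1  1  5  4  2  3  3  2  2  4  4  1  4  2  2  3  3  3]
 [ 0 -1  0  3  2  5  4  2  1  2  2  2  2  2  4  3  2  4]
 [-2  1 -3  0 -1 
[... 1128 characters left out ...]
 34 36 35 36 40 49 39 18 47 56 55 55 55 55 52 54 53]
 [32 32 35 36 30 34 38 36 29 45 57 57 55 52 52 56 54 54]
 [35 33 33 32 34 34 34 33 34 38 40 49 56 55 54 54 56 56]]
-0.006 0.37 [[12.69, -4.8], [12.32, 13.54], [12.19, 19.83]]
-0.006 0.41 [[12.69, -4.8], [13.06, 13.54], [13.19, 19.83]]
-0.006 0.45 [[12.69, -4.8], [13.81, 13.51], [14.19, 19.79]]
0.0 0.37 [[12.73, -3.19], [12.35, 15.24], [12.23, 21.56]]
0.0 0.41 [[12.73, -3.19], [13.11, 15.24], [13.23, 21.56]]
0.0 0.45 [[12.73, -3.19], [13.86, 15.21], [14.24, 21.52]]
0.006 0.37 [[12.77, -1.55], [12.39, 16.97], [12.26, 23.31]]
0.006 0.41 [[12.77, -1.55], [13.15, 16.97], [13.28, 23.31]]
0.006 0.45 [[12.77, -1.55], [13.9, 16.94], [14.29, 23.27]]
```

View pics/z9.png

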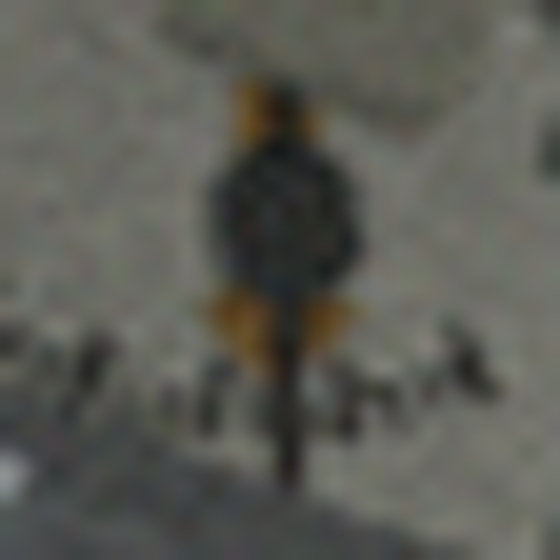

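```bash
python3 - <<'E'
from tgt import *
o=get_obs(); R0=R.from_rotvec(o['ee_rot']).as_matrix(); p0=o['ee_pos']; print(o['time'])
def ori(yaw,a):
    G=(R.from_rotvec([0,0,yaw])*R.from_rotvec([-a,0,0])).as_matrix(); return np.c_[-G[:,1],-G[:,0],-G[:,2]]
pr,_=target(.5345,-.0525,.165,.40,.06); pc,_=target(.5345,-.0525,.165,.40,.03); pd,_=target(.5345,-.0525,.165,.40,.008)
for P,y in ((np.array([.72,-.08,.5]),-.2),(np.array([.665,-.055,.5]),-.1),(np.array([.61,-.03,.5]),.0),(np.array([.56,-.01,.5]),.09),(np.r_[pr[:2],.475],.165),(np.r_[pr[:2],.42],.165),(np.r_[pr[:2],.37],.165),(pr,.165),(pc,.165),(pd,.165)):
    print(P.round(3),rel(P,ori(y,.40),p0,R0).round(3).tolist())
E
```

```text
18.45
[ 0.72 -0.08  0.5 ] [0.044, -0.01, -0.101, 0.01, 63.492, -1.479]
[ 0.665 -0.055  0.5  ] [0.084, -0.01, -0.193, -6.465, 123.496, -4.224]
[ 0.61 -0.03  0.5 ] [0.123, -0.01, -0.284, -12.94, 183.501, -6.969]
[ 0.56 -0.01  0.5 ] [0.159, -0.01, -0.367, -16.444, 237.218, -8.429]
[0.52  0.036 0.475] [0.188, -0.01, -0.436, -55.393, 289.56, 1.949]
[0.52  0.036 0.42 ] [0.188, -0.01, -0.436, -77.341, 289.499, 52.38]
[0.52  0.036 0.37 ] [0.188, -0.01, -0.436, -97.292, 289.443, 98.227]
[0.52  0.036 0.337] [0.188, -0.01, -0.436, -110.339, 289.407, 128.206]
[0.522 0.025 0.31 ] [0.188, -0.01, -0.436, -111.837, 284.034, 157.683]
[0.523 0.016 0.289] [0.188, -0.01, -0.436, -112.935, 280.094, 179.299]
```

{"op": "send_rows", "data": {
  "commands": [
    [0.044,-0.01,-0.101,0,62,-1,1],
    [0.084,-0.01,-0.193,-6,123,-4,1],
    [0.123,-0.01,-0.284,-13,183,-7,1],
    [0.159,-0.01,-0.367,-16,237,-8,1],
    [0.188,-0.01,-0.436,-55,289.5,2,1],
    [0.188,-0.01,-0.436,-77,289.5,52,1],
    [0.188,-0.01,-0.436,-97,289.5,98,1],
    [0.188,-0.01,-0.436,-110,289.5,128,1],
    [0.188,-0.01,-0.436,-112,284,157.5,1],
    [0.188,-0.01,-0.436,-112,284,157.5,1]
  ]
}}

```text
time: 19.7
ee_pos: [0.5207, 0.0238, 0.3086]
ee_rot: [2.172, -1.841, 0.439]
wrist_force: [0.6, -0.3, -1.0]
finger_gap: 0.27
```

```bash
python3 look.py c5
```

```text
19.8 [  0.8  -0.4 151.4] tilt 0.4 [ 0.51 -0.44 -1.83] [1.63 0.2  0.02] 0.2747141502181914
[328  96]
```

{"op": "send_rows", "data": {
  "commands": [
    [0,0,0,0,0,8,1],
    [0,0,0,0,0,16,1],
    [0,0,0,0,0,22,1],
    [0,0,0,0,0,26,1],
    [0,0,0,0,0,28,1],
    [0,0,0,0,0,29,1],
    [0,0,0,0,0,29.5,1],
    [0,0,0,0,0,30,1],
    [0,0,0,0,0,30.5,1],
    [0,0,0,0,0,30.5,1]
  ]
}}

```text
time: 21.05
ee_pos: [0.5238, 0.0134, 0.283]
ee_rot: [2.175, -1.843, 0.442]
wrist_force: [-5.9, 4.6, 7.2]
finger_gap: 0.272
```

```bash
python3 look.py c6
```

```text
21.15 [  0.5   0.  121. ] tilt 0.3997 [-7.19  4.85  7.88] [ 2.01  2.42 -0.9 ] 0.2769679488930693
[324 109]
```

{"op": "send_rows", "data": {
  "commands": [
    [0,0,0,0,0,-0.3,1],
    [0,0,0,0,0,-0.3,1],
    [0,0,0,0,0,-0.3,1],
    [0,0,0,0,0,-0.3,1],
    [0,0,0,0,0,-0.3,1],
    [0,0,0,0,0,-0.3,1],
    [0,0,0,0,0,-0.3,1],
    [0,0,0,0,0,-0.3,1],
    [0,0,0,0,0,-0.3,1],
    [0,0,0,0,0,-0.3,1]
  ]
}}

```text
time: 22.4
ee_pos: [0.5238, 0.0134, 0.283]
ee_rot: [2.175, -1.843, 0.442]
wrist_force: [-4.5, 3.7, 5.0]
finger_gap: 0.272
```

{"op": "send_rows", "data": {
  "commands": [
    [0,0,0,0,0,0,1],
    [0,0,0,0,0,0,1],
    [0,0,0,0,0,0,1],
    [0,0,0,0,0,0,1],
    [0,0,0,0,0,0,1],
    [0,0,0,0,0,0,1],
    [0,0,0,0,0,0,1],
    [0,0,0,0,0,0,1],
    [0,0,0,0,0,0,1],
    [0,0,0,0,0,0,1]
  ]
}}

```text
time: 23.65
ee_pos: [0.5238, 0.0134, 0.283]
ee_rot: [2.175, -1.843, 0.441]
wrist_force: [-5.0, 3.8, 6.0]
finger_gap: 0.272
```

```bash
python3 look.py c7; python3 - <<'E'
from fit import *
t=snap('scene'); a=snap('wrist','w8.png')
o=get_obs(); G,p=gauge_frame(o)
uv=proj(t,p+G@[.006,0,.03])[0].astype(int); x,y=uv[0]-45,uv[1]-40
print('predicted base corners in crop', [((proj(t,p+G@[.012,s,0])[0]-[x,y]+.5)*7).round(0).tolist() for s in (-.045,.045)])
E
```

```text
23.75 [4.00e-01 1.00e-01 1.21e+02] tilt 0.3997 [-5.34  3.01  4.82] [ 1.93  2.   -0.72] 0.27211053163396065
[324 108]
predicted base corners in crop [[187.0, 359.0], [406.0, 388.0]]
```

View pics/c7.png

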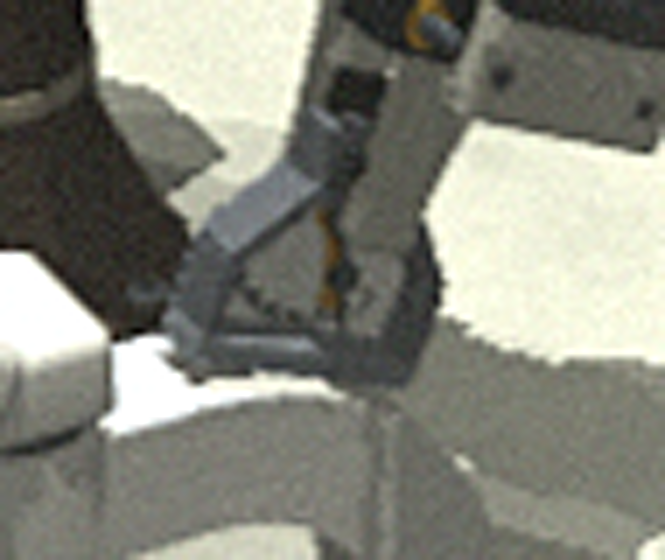

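View pics/w8.png

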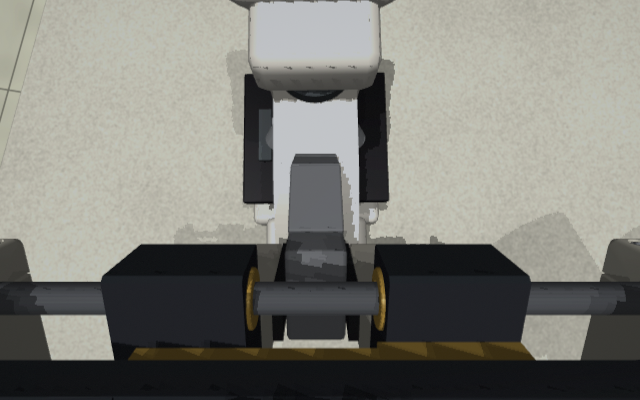

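```bash
python3 - <<'E'
from fit import *
a=cv2.imread('pics/c1.png');b=cv2.imread('pics/c7.png')
A=cv2.resize(a[170:410,150:460],None,fx=1.28,fy=1.28);B=cv2.resize(b[170:410,150:460],None,fx=1.28,fy=1.28)
cv2.imwrite('pics/cmp.png',np.hstack([A,B]))
# ECC rotation between gauge crops
g=lambda i:cv2.GaussianBlur(cv2.cvtColor(i,cv2.COLOR_BGR2GRAY),(0,0),3)
M=np.eye(2,3,dtype=np.float32)
mask=np.zeros(a.shape[:2],np.uint8); cv2.fillPoly(mask,[np.array([(185,330),(235,210),(330,130),(420,220),(430,300),(400,360),(340,350),(200,345)])],255)
cc,M=cv2.findTransformECC(g(a),g(b),M,cv2.MOTION_EUCLIDEAN,(3,200,1e-6),mask,5)
print(cc,M,'rot',np.arctan2(M[1,0],M[0,0]))
E
```

```text
0.9708257021530444 [[ 9.9999952e-01  9.9597778e-04 -6.8742627e-01]
 [-9.9597778e-04  9.9999952e-01  5.5462728e+00]] rot -0.0009959779
```

View pics/cmp.png

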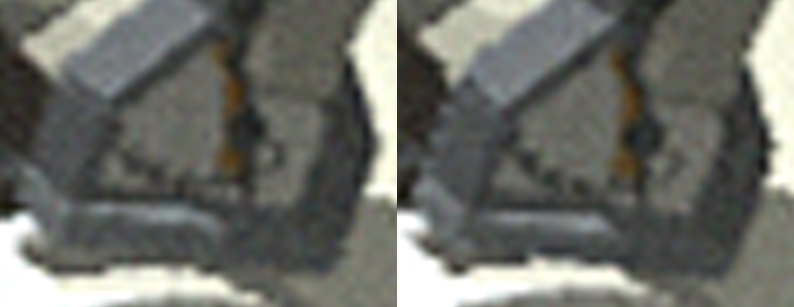

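```bash
python3 - <<'E'
from h import *
print(get_obs()['time'],get_obs()['wrist_force']); print(order.finish_job())
E
```

```text
23.85 [-3.99606981  4.39402153  6.46601544]
the job is handed in; nothing more can be done
None
```

I gripped the gauge, read its index at about 0.40 rad, and set it on the arch tilted 0.400 rad. I handed the job in at 23.9 s, still gripping it and pressing on the arm.

**Reading the index:** I took two scene-camera looks in mid-air. In the second, turned nearly square to the camera so parallax was negligible, the gauge was tilted 0.41 rad and the pointer lay within about 0.01 rad of the index. That put the index at 0.402 ± 0.015 rad; the 2.2 mm limit corresponds to about 0.058 rad.

**Last checks:**
- **Position:** by my estimate of the microscope's pose, the gauge is within about 1 mm of mid-arm and near the middle of its base. The base middle computes to 121 mm from the arch axis.
- **Press:** about 10 N, steady over two calls. It includes an unexplained sideways part of about 5 N.
- **Slip:** the gauge did not turn in the grip when it touched; comparing it in the images before and after contact gave about 0.001 rad.
- **Grip:** the jaws stayed on the 24 mm block throughout, but the grip force itself is not measured.

**Did not fully agree:**
- **Final view of the dial:** at the finishing spot the scene camera sees the dial obliquely, and the pointer looks slightly to the right of the index. I put this down to parallax and relied on the mid-air reading.
- **Top camera:** its rough estimate of the gauge position was about 13 mm off the wrist camera's. I used the wrist camera, and the grasp confirmed it.
- **Extra lift-off:** I touched the arch once at about 12 N, lifted off for the second look, then set the gauge back down.

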